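# Check the peak lift of a cam lever on the gauge fixture

### The arm

A 6-joint arm with a two-finger parallel gripper is mounted at the origin on a cart in front of the work surface, level with it; the furniture and walls round the work are solid. World frame = base frame: x ahead of the robot, y to its left, z up, the work surface at z = 0. Lengths are in mm, angles in rad, forces in N, time in s.
With the tool pointing down it reaches from about 325 to 850 mm from the base axis. Payload 15.5 kg.
Tool frame: the origin (TCP) lies at the very end of the fingers, on their centre line; the grasp point (between the pads) lies 19 mm behind it (grip_point_offset is the distance from the TCP to the grasp point, in mm); z points along the fingers, y is the line along which they close (so a half turn about z gives the same grasp; the last joint's range is limited). The gripper opens to 91 mm and grips with 3 to 60 N. Pads are 32 mm wide; open, the fingers measure 118 mm over their backs; the gripper's body (76 mm by 178 mm) begins 60 mm behind the grasp point.
Start: joints at [-1.369, 0.494, 1.345, -0, 1.302, -0.096], TCP at [182.79, -597.674, 190.515] pointing down, gripper open.
Joint ranges: [-2.91, 2.91], [-0.82, 2.16], [0.22, 2.67], [-1.22, 4.37], [0.12, 2.79], [-3.08, 3.08]. Speed limits (rad/s): [1.89, 1.89, 2.57, 3.01, 3.01, 3.01].

### API

Orientations are given as a unit quaternion [x, y, z, w].
In Python, from plant import * gives the robot as it stands.
- The arm moves only by the shell command python3 -m pendant 'ROWS' [OPENING]. ROWS is JSON, a list that holds one entry, the list of rows, each a list of 4 numbers: the shift along the world's x, y, z in mm, then the turn about the world's z in degrees. In form: [[[dx, dy, dz, turn], ...]]. A call has 1 to 12 rows; each row shifts and turns the commanded pose from where the row before left it; what a row does not reach is not made up. A row lasts 1/12 s, in which the tool goes at most 41.7 mm and 7.16 degrees, less where a joint would pass 70% of its speed; a pose out of reach is approached as far as the arm can. A call with a gripper value outside its range is refused whole. OPENING is the opening, from 0 (shut) to 1 (fully open), set as the call begins (- or left out, the last holds). The fingers move at their own pace and stop on an object; the grip force is fixed at half the most. Time passes only in rows, so rows that do not move let the fingers close. It gives the time, the measured TCP pose, the force, the opening and the grip force at its end, in the units of the state.
- state(): the state, without advancing time (a new reading comes with each control period).
- read_camera(name): name is "scene" or "top"; returns a dict with "color" (480x640x3 uint8, red, green, blue), "fx", "fy", "cx", "cy" (pixels), "k1" (the pictures are not rectified: a ray, as slopes to the right and down, at radius r is drawn at 1 + k1 r^2 times it, then the intrinsics apply), "extrinsics" (4x4, takes a point from camera to world coordinates). Camera axes: x right, y up, looking along -z (the intrinsics and any distortion apply to the point x, -y, -z); pixel columns grow to the right and rows downward; lengths in mm; the calibration is good to about 2 mm. A picture is of the moment at which its call begins. There is no depth.
- sign_off(): hands the job in; it is judged then, once.
The state is a dict: "time_s": time; "joint_pos": joint angles; "qvel": joint speeds; "joint_torque": joint torques, N m; "tcp_pos": TCP position; "tool_rot": TCP orientation; "contact_force": force on the tool from outside, world axes, zero at the start; "ft_torque": the same for the moment, N m; "gripper_width": opening from 0.0 (shut) to 1.0 (fully open); "grip_force": force on a finger pad.
Only numpy, scipy, OpenCV 4.12 (cv2) and the standard library are available. Lean on these libraries where they do the work, as an engineer would, in place of code of your own. Each camera call takes 0.05 s, during which the arm holds its last target. There are 200 camera calls.

### The job

Get the gauge fixture ready by twisting its spring-return knob clockwise all the way to its stop and letting go, so that it springs back and the gauge's stem has been lifted and dropped. Then take the upright grip of the cam lever, turn it clockwise to the cam's highest lift, where the lever stands square to the follower rod and points off the front of the plate, and finish while still holding it there, since a spring pulls it back. Leave the loose collar, wrench and V-block behind the fixture where they are.

Things in the scene. Friction and masses are not known exactly. Their poses are not given: they have to be found in the camera images.
- fixture: Gauge fixture bolted to the bench. Origin on the bench, z up, +x to its back. Plate 14 mm thick, x -51..34, y -125..155 mm. In line at x = 0: cam lever (pivot y = -80), guide block with follower rod (y = -8, top z = 56), dial gauge face up (68 mm wide, y = 50, top z = 51), knob on a 44 mm housing (y = 120). A lamp rail hangs along the bench at world x 0.60..0.69, z from 0.52: stay low.
- knob_grip (a point): On the knob's upright turning axis, 80 mm above the bench, 11 mm below the knob's top. The knob is a black upright bar 12 mm thick, 42 mm long, 30 mm tall (z = 61 to 91 mm) on a round foot of 36 mm diameter. At rest the bar lies along the fixture's y axis. The point turns with the knob.
- knob (a joint): Angle of the knob in rad: 0 at rest, grows clockwise seen from above, hard stop at 1.0. A spring returns it to 0 when let go (0.04 N m at rest, 0.15 N m at the stop).
- cam_pivot (a point): Point on the cam lever's upright turning axis, 88 mm above the bench, level with lever_grip; fixed to the fixture at its x = 0, y = -80 mm. At lever angle a the direction from cam_pivot to lever_grip is the fixture's -x axis turned anticlockwise (seen from above) by 1.30 - a rad.
- lever_grip (a point): Middle of the lever's upright grip, 88 mm above the bench: a black cylinder 24 mm in diameter, from z = 62 to 114 mm, at the end of a flat dark steel arm (top at z = 56 mm), 75 mm from cam_pivot. Moves with the lever.
- lever (a joint): Angle of the cam lever in rad, grows clockwise seen from above, 0 to 1.9; starts at 0 to 0.6. Highest lift is at 1.30: the lever points along the fixture's -x axis, square to the follower rod; beyond it the lift falls again. A spring (0.22 N m/rad from 0) with 0.15 N m friction pulls it back to about 0.7 if let go at the peak; turning it takes about 6 N at the grip.
- collar: Turned metal collar, 40 mm diameter, 27 mm high, loose on the bench behind the fixture; a bystander. Origin at the centre of its underside.
- vee: Ground steel V-block 45 x 60 x 40 mm high, loose on the bench behind the fixture; a bystander. Origin at the centre of its underside.
- wrench: Wrench 32 x 200 x 9 mm lying loose on the bench behind the knob end of the fixture; a bystander. Origin at the centre of its underside.

How it is judged (in metres and radians):
On the way, in this order (a step that is already met when the one before it is completed fails the run):
1. the knob is twisted to its stop (value of joint knob above 0.92 rad), for 0.1 s.
2. the knob is let go and has sprung back (value of joint knob below 0.1 rad and contact force between the fingers and knob below 0.1 N), for 0.2 s.
3. the cam lever is held by the fingers at highest lift (value of joint lever between 1.13 and 1.47 rad and contact force between the fingers and lever above 1 N), for 0.3 s.
At the end, for the whole second after the job is handed in: The gripper still holds the cam lever (more than 1 N between fingers and lever) within 0.17 rad (10 degrees) of its highest-lift angle of 1.30 rad, and the knob is back at rest (below 0.1 rad), not touched by the fingers (all of step 2 and all of step 3); the arm keeps its last pose, push and grip.
It fails at once if the loose collar is moved more than 20 mm (distance of collar from where it was at the start of the episode above 0.02 m).
It fails at once if the loose wrench is moved more than 20 mm (distance of wrench from where it was at the start of the episode above 0.02 m).
It fails at once if the loose vee is moved more than 20 mm (distance of vee from where it was at the start of the episode above 0.02 m).
It also fails if it takes over 54 s, if anything falls off the work surface, if the arm or the gripper's body presses on something with over 40 N, if the wrist force passes 120 N, or if a joint passes its speed limit or range.

## Working session

There is one attempt and no reset: what is moved stays moved. The work goes in short steps, Python scripts to look and compute and a shell command to move; the robot and the scene stay as the last step left them, time stands still between calls to the robot, and variables do not carry over. Pictures are saved under pics/ and viewed, at most 10 in all, crops included, and the job is handed in when it is done.

```bash
ls; mkdir -p pics; python3 - <<'E'
from plant import *
import cv2
s=state();print({k:s[k] for k in ("time_s","tcp_pos","tool_rot","gripper_width","contact_force")})
for n in("scene","top"):
    c=read_camera(n);cv2.imwrite(f"pics/{n}0.png",c["color"][:,:,::-1])
    print(n,c["fx"],c["fy"],c["cx"],c["cy"],c["k1"],c["extrinsics"])
E
```

```text
pics
{'time_s': 0.0, 'tcp_pos': array([ 182.67731153, -597.27446164,  189.92974571]), 'tool_rot': array([ 9.89012376e-01,  1.47831416e-01, -4.97979637e-05, -6.25009501e-04]), 'gripper_width': 0.9991243190029149, 'contact_force': array([-0.89502087,  0.0026241 ,  0.1609472 ])}
scene 471.49634017183894 471.49634017183894 320.3130443106253 243.68363597075276 -0.0020938973895380515 [[-6.81033780e-01  3.82427527e-01 -6.24453503e-01  4.74381509e+00]
 [-7.32224706e-01 -3.48302010e-01  5.85262923e-01  7.21386617e+02]
 [ 6.32224200e-03  8.55824104e-01  5.17228318e-01  5.33955316e+02]
 [ 0.00000000e+00  0.00000000e+00  0.00000000e+00  1.00000000e+00]]
top 557.6653924630806 557.6653924630806 321.61120149946396 247.8683211563872 0.05905058681927124 [[-1.38861788e-02  9.87419252e-01 -1.57513155e-01  3.88915923e+02]
 [-9.99901150e-01 -1.33653138e-02  4.36559092e-03  2.58644019e+02]
 [ 2.20545578e-03  1.57558207e-01  9.87507239e-01  9.84490595e+02]
 [ 0.00000000e+00  0.00000000e+00  0.00000000e+00  1.00000000e+00]]
```

View pics/scene0.png

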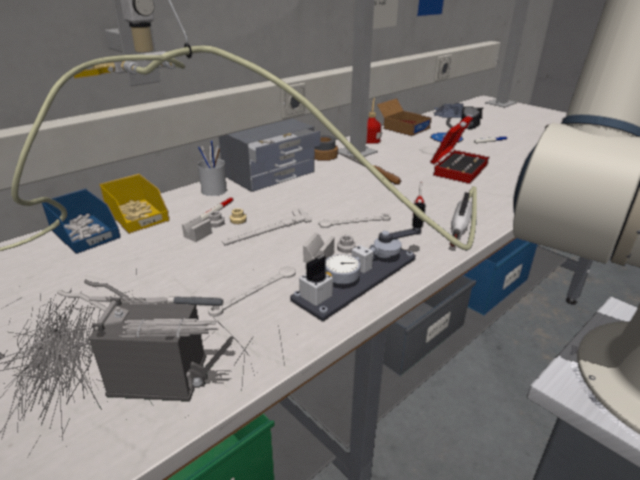

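View pics/top0.png

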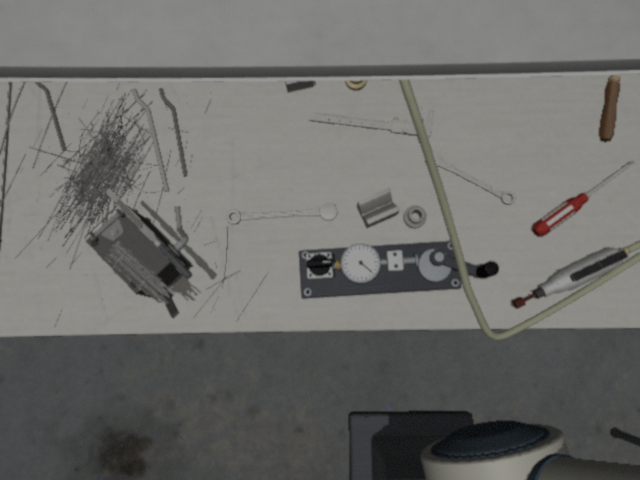

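The scene view shows the fixture at about (355,280), with the knob at (316,270) and the lever grip near (415,233). The top view shows the knob at (320,264), the gauge at (361,263) and the lever grip at (487,269). A pale hose crosses near the cam. I'll zoom in on both.

```bash
python3 - <<'E'
import cv2
a=cv2.imread("pics/scene0.png")[180:330,270:490];b=cv2.imread("pics/top0.png")[170:345,290:510]
cv2.imwrite("pics/sc.png",cv2.resize(a,None,fx=3.6,fy=3.6,interpolation=2));cv2.imwrite("pics/tc.png",cv2.resize(b,None,fx=3.4,fy=3.4,interpolation=2))
E
```

```text
(no output)
```

View pics/sc.png

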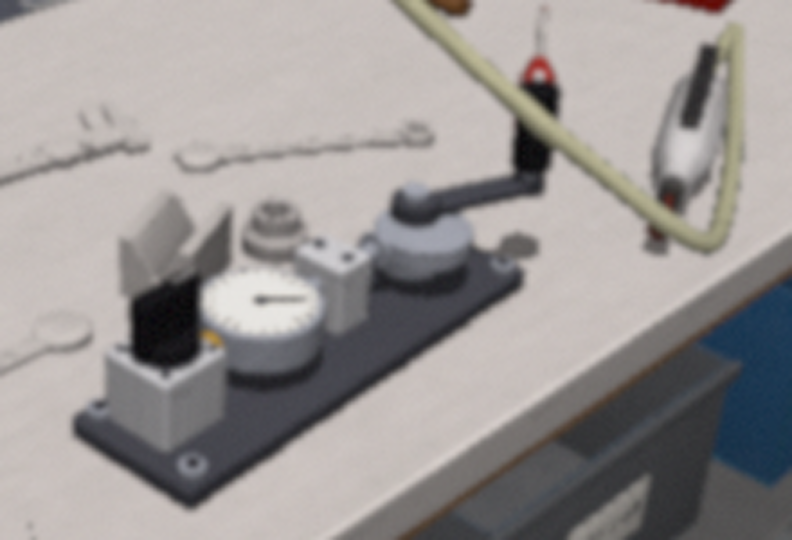

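View pics/tc.png

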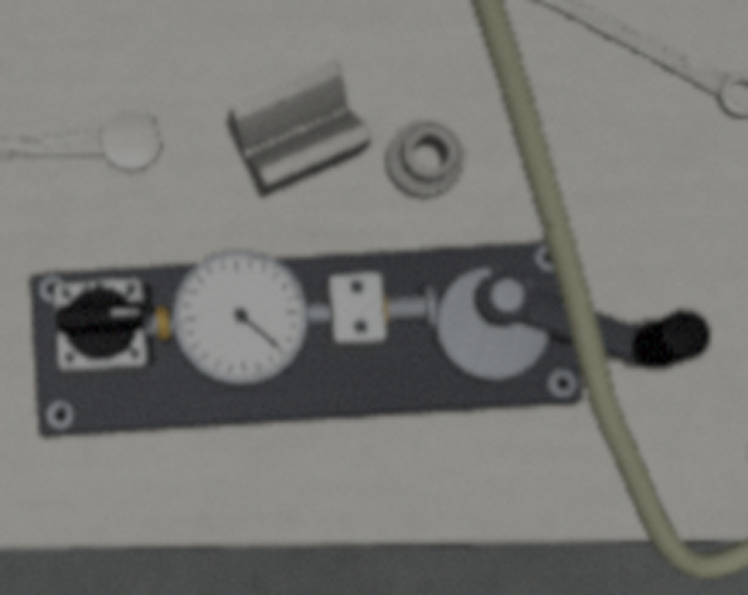

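Scene crop: the knob top is near (168,285), the grip's black cylinder is at (537,85–185), and the hose loops past it down to (715,243). Top crop: the plate corners are (30,277), (40,435), (580,403) and (552,243), the knob centre is (101,317) and the grip top is (687,330). I'll triangulate these together with the hose.

```bash
cat > geo.py <<'E'
import numpy as np, cv2
from scipy.optimize import least_squares
CAM={"scene":(471.496,320.313,243.684,-0.0020939,np.array([[-6.81033780e-01,3.82427527e-01,-6.24453503e-01,4.74381509e+00],[-7.32224706e-01,-3.48302010e-01,5.85262923e-01,7.21386617e+02],[6.32224200e-03,8.55824104e-01,5.17228318e-01,5.33955316e+02]])),
"top":(557.665,321.611,247.868,0.0590506,np.array([[-1.38861788e-02,9.87419252e-01,-1.57513155e-01,3.88915923e+02],[-9.99901150e-01,-1.33653138e-02,4.36559092e-03,2.58644019e+02],[2.20545578e-03,1.57558207e-01,9.87507239e-01,9.84490595e+02]]))}
CROP={"scene":(270,180,3.6),"top":(290,170,3.4)}
def proj(n,P):
    f,cx,cy,k,E=CAM[n]; R,t=E[:,:3],E[:,3]
    q=(np.atleast_2d(P)-t)@R; q=q*[1,-1,-1]
    return cv2.projectPoints(q,np.zeros(3),np.zeros(3),np.array([[f,0,cx],[0,f,cy],[0,0,1]]),np.array([k,0,0,0,0]))[0][:,0]
def full(n,c): x,y,s=CROP[n]; return np.array([x+(c[0]+.5)/s-.5,y+(c[1]+.5)/s-.5])
def tri(s,t):  # full pixels
    r=least_squares(lambda P:np.r_[proj("scene",P)[0]-s,proj("top",P)[0]-t],[400,100,50]); return r.x,np.abs(r.fun).max()
def fix(p,q): x,y,a=p; c,s=np.cos(a),np.sin(a); q=np.atleast_2d(q); return np.c_[x+c*q[:,0]-s*q[:,1],y+s*q[:,0]+c*q[:,1],q[:,2]]
E
python3 - <<'E'
from geo import *
L=[("top",(30,277),(34,155,14)),("top",(40,435),(-51,155,14)),("top",(580,403),(-51,-125,14)),("top",(240,316),(0,50,51)),("top",(508,296),(0,-80,70)),
("scene",(77,415),(34,155,14)),("scene",(190,491),(-51,155,14)),("scene",(522,272),(-51,-125,14)),("scene",(262,300),(0,50,51))]
L=[l for l in L if l[2][2]!=70]
def res(p,which=("top","scene")): return np.concatenate([proj(n,fix(p,q))[0]-full(n,c) for n,c,q in L if n in which])
for w in (("top","scene"),("top",),("scene",)):
    r=least_squares(res,[400,150,0],args=(w,),x_scale=[100,100,1]);print(w,r.x.round(3),r.fun.round(1))
    if len(w)==2:p=r.x
print("knob",fix(p,[0,0+120,80]),"pivot",fix(p,[0,-80,88]))
for nm,s,t in [("gauge",(262,300),(240,316)),("griptop",(538,88),(687,330)),("gripbot",(530,175),(655,342)),("knobtop",(168,280),(101,314)),("hub",(412,190),(508,296)),("hosebend",(712,243),(690,566))]:
    P,e=tri(full("scene",s),full("top",t)); 
    d=fix((0,0,-p[2]),P-[p[0],p[1],0])[0];print(nm,P.round(1),"err",e.round(1),"fixture",d.round(1))
g=fix(p,[[0,-80,88]])[0]
# hose: scene-polyline vs top points
S=np.array([full("scene",c) for c in [(400,0),(470,60),(540,120),(600,170),(660,218),(712,243)]])
T=np.array([full("top",c) for c in [(487,0),(520,100),(555,215),(590,350),(625,450),(660,530),(690,566)]])
Sd=np.array([np.r_[np.interp(u,np.arange(len(S)),S[:,0]),np.interp(u,np.arange(len(S)),S[:,1])] for u in np.linspace(0,5,60)])
for t in T:
    b=min((tri(s,t)[::-1]+(i,) for i,s in enumerate(Sd)),key=lambda z:z[0]);print("hose",b[1].round(0),round(b[0],1),b[2])
# lever angle fit from grip centre at z=114 top view & scene
for n,c,z in [("top",(687,330),114),("scene",(538,88),114),("scene",(530,175),66)]:
    f=lambda a:(proj(n,fix(p,[-75*np.cos(1.3-a[0]),-80-75*np.sin(1.3-a[0]),z]))[0]-full(n,c))
    r=least_squares(f,[.3]);print("lever a",n,r.x,r.fun)
E
```

```text
('top', 'scene') [5.14159e+02 1.40033e+02 5.40000e-02] [-0.8 -0.7 -0.8  1.1  1.3 -0.2 -0.2  0.2 -2.1 -0.1  0.6  0.2  1.9 -1.8
 -0.1 -0.8]
('top',) [5.14166e+02 1.39739e+02 5.10000e-02] [-0.6 -1.  -0.7  0.8  1.4 -0.   0.   0.1]
('scene',) [5.13884e+02 1.40839e+02 5.90000e-02] [-2.1  0.4  0.8  0.6  1.6 -1.7 -0.2 -0.5]
knob [[507.69565526 259.85915843  80.        ]] pivot [[518.46847471  60.14950328  88.        ]]
gauge [511.9 189.4  48.8] err 0.1 fixture [ 0.5 49.4 48.8]
griptop [495.  -12.  110.1] err 0.2 fixture [ -27.3 -150.8  110.1]
gripbot [495.6 -14.1  53. ] err 0.3 fixture [ -26.8 -152.9   53. ]
knobtop [508.1 258.7  93. ] err 0.0 fixture [  0.4 118.8  93. ]
hub [519.7  59.5  61. ] err 1.0 fixture [  1.2 -80.7  61. ]
hosebend [385.1 -25.3  52.2] err 1.8 fixture [-137.8 -158.1   52.2]
hose [616.  61. 152.] 28.6 0
hose [579.  60. 160.] 15.0 0
hose [539.  59. 167.] 0.5 1
hose [484.  39. 132.] 0.4 17
hose [440.  16.  96.] 0.2 33
hose [404.  -6.  68.] 0.1 47
hose [388. -23.  56.] 0.3 56
lever a top [0.11072614] [-0.03781167 -0.01060097]
lever a scene [0.1327711] [ 0.8311056  -1.12366532]
lever a scene [0.25063221] [ 2.52179372 -2.43100289]
```

```bash
python3 -m pendant '[[[12,32,4,3],[12,32,4,3],[12,32,4,3],[12,32,4,3],[12,32,4,3],[12,32,4,3],[12,32,4,3],[12,32,4,3],[12,32,4,3],[12,32,4,3],[12,32,4,3],[12,32,4,3]]]' 1
python3 -m pendant '[[[12,32,0,3],[12,32,0,3],[12,32,0,3],[12,32,0,3],[12,32,0,3],[12,32,0,3],[12,32,0,3],[12,32,0,3],[12,32,0,3],[12,32,0,3],[12,32,0,3],[12,32,0,3]]]'
```

```text
time_s: 1.1
tcp_pos: [326.8, -212.0, 238.6]
tool_rot: [0.894, 0.447, -0.0, -0.0]
contact_force: [1.7, -0.2, 1.1]
gripper_width: 0.996
grip_force: 0.0
time_s: 2.1
tcp_pos: [470.8, 172.2, 238.3]
tool_rot: [0.712, 0.702, -0.0, -0.0]
contact_force: [0.9, -0.6, -0.7]
gripper_width: 1.001
grip_force: 0.0
```

```bash
python3 -m pendant '[[[9,22,0,1],[9,22,0,1],[9,22,-20,1],[10,21,-25,1],[0,0,-25,0],[0,0,-25,0],[0,0,-15,0],[0,0,0,0],[0,0,0,0]]]'
python3 - <<'E'
from plant import *
import cv2
from geo import *
a=read_camera("scene")["color"][180:330,240:440,::-1];b=read_camera("top")["color"][200:320,270:430,::-1]
cv2.imwrite("pics/k1.png",np.hstack([cv2.resize(a,(400,300)),cv2.resize(b,(400,300))]))
print(state()["tcp_pos"],proj("top",state()["tcp_pos"]))
E
```

```text
time_s: 2.85
tcp_pos: [507.4, 257.2, 128.2]
tool_rot: [0.688, 0.725, -0.001, -0.0]
contact_force: [-0.1, -0.2, 0.5]
gripper_width: 0.998
grip_force: 0.0
[508.41811562 257.48766814 129.64976928] [[320.06750988 258.64233387]]
```

View pics/k1.png

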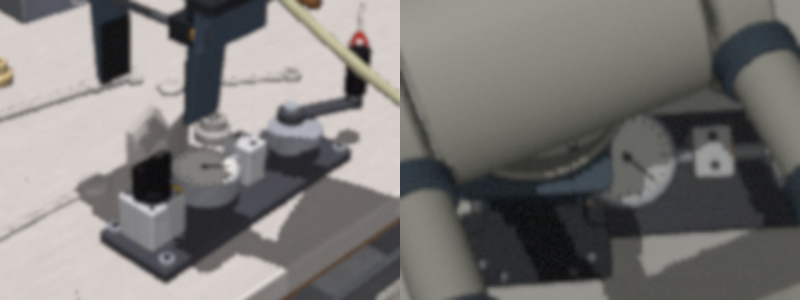

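The fingers straddle the knob (scene crop: fingertips at (112,80) and (200,125), knob top at (152,160)), about 40 mm above it and aligned. Next I descend and grip.

```bash
python3 -m pendant '[[[0,1,-15,0],[0,1,-15,0],[0,0,-15,0],[0,0,-12,0],[0,0,-8,0],[0,0,0,0],[0,0,0,0]]]'
python3 -m pendant '[[[0,0,0,0],[0,0,0,0],[0,0,0,0],[0,0,0,0],[0,0,0,0],[0,0,0,0],[0,0,0,0],[0,0,0,0],[0,0,0,0],[0,0,0,0],[0,0,0,0],[0,0,0,0]]]' 0
```

```text
time_s: 3.53
tcp_pos: [508.2, 259.4, 64.3]
tool_rot: [0.688, 0.725, 0.0, 0.0]
contact_force: [-1.4, 0.1, -0.1]
gripper_width: 0.999
grip_force: 0.0
time_s: 4.53
tcp_pos: [507.8, 259.3, 63.5]
tool_rot: [0.688, 0.725, 0.0, 0.0]
contact_force: [6.2, 0.2, -1.0]
gripper_width: 0.152
grip_force: 3.9
```

```bash
python3 -m pendant '[[[1,0,0,0],[0,0,0,0],[0,0,0,0],[0,0,0,0],[0,0,0,0]]]'
```

```text
time_s: 4.95
tcp_pos: [509.1, 259.4, 63.6]
tool_rot: [0.688, 0.725, 0.0, 0.0]
contact_force: [4.0, -0.4, -2.5]
gripper_width: 0.126
grip_force: 30.0
```

Firmly gripped. Now twist clockwise.

```bash
python3 -m pendant '[[[0,0,0,-5],[0,0,0,-5],[0,0,0,-5],[0,0,0,-5],[0,0,0,-5],[0,0,0,-5],[0,0,0,-5],[0,0,0,-5],[0,0,0,-5],[0,0,0,-5],[0,0,0,-4],[0,0,0,0]]]'
python3 -c "
from plant import *
s=state();print(s['contact_force'],s['ft_torque'])"
```

```text
time_s: 5.95
tcp_pos: [508.7, 259.5, 63.6]
tool_rot: [0.943, 0.332, 0.0, -0.0]
contact_force: [0.7, 1.9, -0.3]
gripper_width: 0.125
grip_force: 30.0
[ 0.69659469  1.86944902 -0.29547129] [ 0.51715952 -0.17338631  0.17996878]
```

```bash
python3 -m pendant '[[[0,0,0,-2],[0,0,0,-2],[0,0,0,-1],[0,0,0,-1],[0,0,0,0],[0,0,0,0],[0,0,0,0]]]'
python3 -c "
from plant import *
s=state();print(s['contact_force'],s['ft_torque'])"
```

```text
time_s: 6.53
tcp_pos: [508.7, 259.5, 63.5]
tool_rot: [0.959, 0.285, -0.0, -0.0]
contact_force: [-1.3, 5.7, 1.1]
gripper_width: 0.128
grip_force: 30.3
[-1.2714165   5.74246313  1.11029347] [1.02890026 0.15074262 0.68420976]
```

The torque jumped from 0.18 to 0.68 N·m, so the knob is at its stop. Next I release it, wait, and lift.

```bash
python3 -m pendant '[[[0,0,0,0],[0,0,0,0],[0,0,0,0],[0,0,0,0],[0,0,0,0],[0,0,0,0],[0,0,0,0],[0,0,0,0],[0,0,0,0],[0,0,0,0],[0,0,0,0],[0,0,0,0]]]' 1
python3 -m pendant '[[[0,0,15,0],[0,0,20,0],[0,0,30,0],[0,0,30,0],[0,0,30,0],[0,0,20,0],[0,0,10,0],[0,0,0,0]]]'
python3 - <<'E'
from plant import *
import cv2
a=read_camera("scene")["color"][180:330,270:470,::-1];b=read_camera("top")["color"][200:320,290:450,::-1]
cv2.imwrite("pics/k2.png",cv2.hconcat([cv2.resize(a,(400,300)),cv2.resize(b,(400,300))]))
E
```

```text
time_s: 7.53
tcp_pos: [508.8, 259.3, 63.5]
tool_rot: [0.959, 0.284, 0.0, 0.0]
contact_force: [-0.1, 0.2, 0.5]
gripper_width: 0.972
grip_force: 0.0
time_s: 8.2
tcp_pos: [509.8, 259.7, 220.4]
tool_rot: [0.959, 0.284, 0.002, -0.0]
contact_force: [-0.1, 0.7, -0.5]
gripper_width: 1.001
grip_force: 0.0
```

View pics/k2.png

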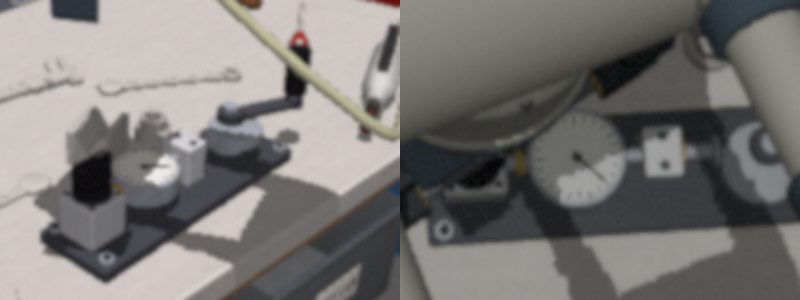

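The knob has sprung back: in the scene crop its bar at (92,175) looks as it did at rest, and the V-block, collar and wrench have not moved. Next I move to the lever grip by a detour over the low part of the hose.

```bash
python3 -m pendant '[[[-14,-27,0,4],[-14,-27,0,4],[-14,-27,0,4],[-14,-27,0,4],[-14,-27,0,4],[0,-34,0,5],[0,-34,0,5],[0,-34,0,5],[0,-34,0,4],[18,0,0,0],[19,0,0,0],[19,0,0,0]]]' 0.45
python3 -m pendant '[[[0,0,-20,0],[0,0,-25,0],[0,0,-25,0],[0,0,-20,0],[0,0,0,0],[0,0,0,0]]]'
python3 - <<'E'
from plant import *
import cv2
a=read_camera("scene")["color"][130:280,340:540,::-1];b=read_camera("top")["color"][200:350,400:600,::-1]
cv2.imwrite("pics/l1.png",cv2.hconcat([cv2.resize(a,(400,300)),cv2.resize(b,(400,300))]))
E
```

```text
time_s: 9.3
tcp_pos: [494.5, -12.5, 216.8]
tool_rot: [0.81, 0.587, -0.001, -0.001]
contact_force: [0.8, -0.1, 0.2]
gripper_width: 0.45
grip_force: 0.0
time_s: 9.8
tcp_pos: [493.4, -11.5, 127.1]
tool_rot: [0.809, 0.588, -0.002, -0.001]
contact_force: [0.1, 0.6, 0.5]
gripper_width: 0.45
grip_force: 0.0
```

View pics/l1.png

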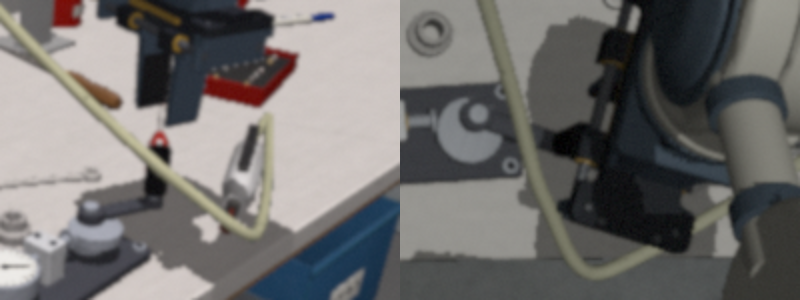

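Scene crop: the fingertips are at (152,105) and (182,123), the grip top at (158,147), and the hose is in front, untouched. I'll check the projection numerically.

```bash
python3 - <<'E'
from plant import *
from geo import *
t=state()["tcp_pos"];print(t)
u=np.array([.951,-.309,0])
for P in (t,t+u*20.5,t-u*20.5,t+u*34,t-u*34,[495,-12,112],[495,-12,88]): print((proj("scene",P)[0]-[340,130])*2,(proj("top",P)[0]-[400,200])*2)
E
```

```text
[494.99954535 -11.69121804 128.95304355]
[160.58474311 131.34033398] [190.2973281  130.10546509]
[148.80004373 123.44302339] [196.9685343  104.93553085]
[172.7720724  139.50768943] [183.60199114 155.4522581 ]
[141.2497294  118.38342668] [201.34919449  88.4536043 ]
[181.027833   145.04043129] [179.17906371 172.24391288]
[158.82699381 146.47995229] [183.97077649 132.8449468 ]
[156.13385919 167.56664276] [174.87421555 136.55554991]
```

```bash
python3 - <<'E'
from plant import *
from geo import *
print((proj("scene",[508,257.3,129])[0]-[240,180])*2)
c=read_camera("scene")["color"][:,:,::-1].copy()
print(np.abs(read_camera("scene")["extrinsics"][:3]-CAM["scene"][4]).max())
s=state();t=s["tcp_pos"];print(t)
im=cv2.resize(c[150:250,360:480],(720,600),interpolation=2)
u=np.array([.951,-.309,0])
for P,col in ((t,(0,0,255)),(t+u*20.5,(0,255,0)),(t-u*20.5,(255,0,0)),([495,-12,112],(0,255,255)),([495,-12,62],(255,255,0))):
    q=(proj("scene",P)[0]-[360,150]+.5)*6;cv2.circle(im,tuple(int(v) for v in q),3,col,-1)
cv2.imwrite("pics/l2.png",im)
E
```

```text
[154.12973934 118.43899314]
3.0718581456312677e-07
[495.41487365 -11.75234248 129.4726507 ]
```

View pics/l2.png

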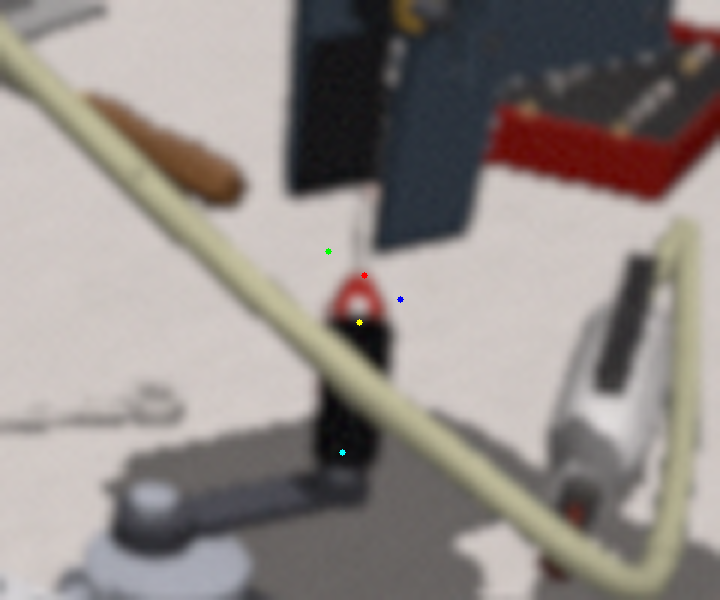

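The fingers look horizontally centred on the grip (finger midpoint at about (367,215), grip top at (360,320)). The drawn tips sit a little higher than the TCP calculation puts them. Next I descend while watching the force.

```bash
python3 -m pendant '[[[0,0,-10,0],[0,0,-10,0],[0,0,-10,0],[0,0,0,0]]]'
python3 -m pendant '[[[0,0,-10,0],[0,0,-10,0],[0,0,-10,0],[0,0,-2,0],[0,0,0,0],[0,0,0,0]]]'
python3 -m pendant '[[[0,0,0,0],[0,0,0,0],[0,0,0,0],[0,0,0,0],[0,0,0,0],[0,0,0,0],[0,0,0,0],[0,0,0,0]]]' 0
```

```text
time_s: 10.33
tcp_pos: [494.4, -11.6, 98.1]
tool_rot: [0.809, 0.588, -0.0, -0.0]
contact_force: [-0.6, -0.3, -0.5]
gripper_width: 0.451
grip_force: 0.0
time_s: 10.83
tcp_pos: [495.2, -11.7, 67.3]
tool_rot: [0.809, 0.588, 0.0, 0.0]
contact_force: [-0.6, -0.0, -0.0]
gripper_width: 0.45
grip_force: 0.0
time_s: 11.5
tcp_pos: [494.8, -11.7, 66.9]
tool_rot: [0.809, 0.588, 0.0, 0.0]
contact_force: [-2.4, -1.6, 7.3]
gripper_width: 0.256
grip_force: 30.0
```

Gripped at 23.3 mm wide. Next I compute the arc.

```bash
python3 - <<'E'
import numpy as np
p=np.array([518.5,60.1]);g=np.array([494.8,-11.7]);d=g-p;a0=np.arctan2(d[1],d[0]);r=np.hypot(*d);print(r,np.degrees(a0))
a=a0-np.radians(5.72)*np.arange(13);P=p+r*np.c_[np.cos(a),np.sin(a)];print(np.diff(P,axis=0).round(1),P[-1])
E
```

```text
75.6103828848922 -108.26720758046076
[[-7.   2.7]
 [-6.7  3.4]
 [-6.4  4.1]
 [-5.9  4.7]
 [-5.4  5.2]
 [-4.9  5.8]
 [-4.3  6.2]
 [-3.6  6.6]
 [-3.   6.9]
 [-2.3  7.2]
 [-1.5  7.4]
 [-0.8  7.5]] [442.99974626  56.02057784]
```

```bash
python3 -m pendant '[[[-7,2.7,0,-5.7],[0,0,0,0],[-6.7,3.4,0,-5.7],[0,0,0,0],[-6.4,4.1,0,-5.7],[0,0,0,0],[-5.9,4.7,0,-5.7],[0,0,0,0],[0,0,0,0]]]'
```

```text
time_s: 12.25
tcp_pos: [468.8, 3.4, 66.9]
tool_rot: [0.909, 0.416, 0.0, 0.0]
contact_force: [-1.9, -0.4, 5.9]
gripper_width: 0.254
grip_force: 30.0
```

```bash
python3 -m pendant '[[[-5.4,5.2,0,-5.7],[0,0,0,0],[-4.9,5.8,0,-5.7],[0,0,0,0],[-4.3,6.2,0,-5.7],[0,0,0,0],[0,0,0,0]]]'
python3 -m pendant '[[[-3.6,6.6,0,-5.7],[0,0,0,0],[-3,6.9,0,-5.7],[0,0,0,0],[-2.3,7.2,0,-5.7],[0,0,0,0],[0,0,0,0]]]'
```

```text
time_s: 12.83
tcp_pos: [454.4, 20.6, 66.9]
tool_rot: [0.961, 0.277, 0.0, 0.0]
contact_force: [-0.1, -0.2, 6.2]
gripper_width: 0.256
grip_force: 30.0
time_s: 13.42
tcp_pos: [445.7, 41.3, 66.9]
tool_rot: [0.991, 0.131, 0.0, 0.0]
contact_force: [-0.3, 0.2, 6.6]
gripper_width: 0.257
grip_force: 30.0
```

```bash
python3 -m pendant '[[[-1.5,7.4,0,-5.7],[0,0,0,0],[-0.8,7.5,0,-5.7],[0,0,0,0],[0,0,0,0],[0,0,0,0]]]'
python3 - <<'E'
from plant import *
import cv2
s=state();print(s["contact_force"],s["ft_torque"])
a=read_camera("scene")["color"][150:300,270:470,::-1];b=read_camera("top")["color"][200:350,330:530,::-1]
cv2.imwrite("pics/f1.png",cv2.hconcat([cv2.resize(a,(400,300)),cv2.resize(b,(400,300))]))
E
```

```text
time_s: 13.92
tcp_pos: [443.4, 56.1, 66.9]
tool_rot: [0.999, 0.032, 0.0, 0.0]
contact_force: [-0.3, 0.1, 6.6]
gripper_width: 0.255
grip_force: 30.0
[-0.27340945  0.1050435   6.56625998] [0.02066641 0.10506342 0.10307485]
```

View pics/f1.png

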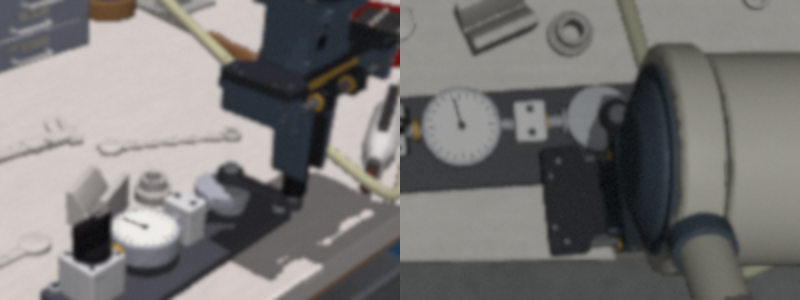

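The lever arm now runs from the hub (232,172) to the fingers at (295,205), square to the rod and off the plate's front. The gauge needle has moved and the knob is at rest. By TCP the lever is at about 1.30 rad. I'll hold briefly and hand in.

```bash
python3 -m pendant '[[[0,0,0,0],[0,0,0,0],[0,0,0,0],[0,0,0,0],[0,0,0,0],[0,0,0,0]]]' && python3 -c "
from plant import *
print(sign_off())"
```

```text
time_s: 14.52
tcp_pos: [443.4, 56.1, 66.9]
tool_rot: [0.999, 0.032, 0.0, -0.0]
contact_force: [0.2, 0.0, 7.7]
gripper_width: 0.254
grip_force: 30.0
the job is handed in; nothing more can be done
None
```

I twisted the knob to its stop and let it spring back, then turned the cam lever to about 1.30 rad, measured from the tool position. I handed the job in at 14.5 s with the gripper still holding the lever; the hand-in returned no verdict.

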